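# Wedge the battery blocks tight on their tray

### The job

The pair of strapped battery blocks still has play on its tray. Take the metal wedge with the raised head, lay it on the tray and start it thin end first into the gap between the low guide rail and the blocks, plain side along the rail; then tap or press its head until the blocks are hard against their end stop and the wedge stays tight by itself. Stop as soon as it is tight so that the cases are not crushed, and leave the other things where they are.

Things in the scene. Friction and masses are not known exactly. Their poses are not given: they have to be found in the camera images.
- wedge: aluminium wedge on its flat underside, 120 mm long, 170 g. x runs from head to thin tip, z up; origin in the underside, 60 mm from both ends. Head: x -60 to -34, y -10.5 to 10.5, 42 mm high. Blade: x -34 to 60, 32 mm high; plain side straight at y -14.5, other side slopes from y 6.5 at the head to -9.5 at the tip (21 mm thick down to 5; 1 mm per 5.9 mm). Once tight it does not slide back out
- wedge_head (a point): centre of the wedge's head, 21 mm above the underside, 47 mm behind the wedge's origin; a good place to grip (21 mm across)
- wedge_tip (a point): middle of the wedge's thin end, 60 mm ahead of the wedge's origin, 16 mm above the underside and 2.5 mm from the plain side
- tray: fixed steel tray, plate 4 mm thick, x -115 to 165, y -30 to 200 mm, with a guide rail x -20 to 150, y -16 to 0, its top 49 mm above the table. x is the direction in which the wedge is driven, z up; origin at table height under the rail's inner face, level with the blocks' front face. The gap lies at y > 0 between rail and blocks, open to front and top, the plate is its floor
- gap_mouth (a point): point on the tray's plate (4 mm above the table), at the rail's inner face, level with the blocks' front face; axes as the tray's. Bring the wedge's plain side flush against the rail before driving it: a wedge pushed in askew swings back and is loose as soon as it is let go
- blocks: two grey-brown battery blocks strapped together, 150 (x) by 130 (y) by 94 mm high, caps to 109 mm above the table. Origin at their underside, 5.5 mm above the table, front corner at the gap; axes as the tray's. They slide only along the tray's y, with 3 N of rubbing, away from the rail to a rubber-faced end stop. A case is crushed if the wedge presses on it with more than 22 N
- case_corner (a point): point on the blocks' front edge at the gap, 24 mm above the table; its y in the tray's frame is the gap now, 8 to 16 mm at the start, 14 to 18 mm at the stop; 2 to 6 mm of play, unknown. Driving takes about 3 to 8 N while the blocks slide; then the force rises. A push of 16 to 20 N on the head leaves the wedge tight: it then presses on the case with more than 6 N by itself
- spacer: plain parallel aluminium bar 120 x 21 x 32 mm, same metal as the wedge but no taper and no head; bystander; origin centre of underside
- screwdriver: screwdriver, 140 mm, lying; bystander
- tape: black roll of tape lying flat, 80 mm across, 19 mm high; bystander; origin centre of underside
- meter: orange hand-held meter lying flat, 150 x 75 x 34 mm; bystander; origin centre of underside
- boltcup: empty grey plastic cup, 72 mm across, 50 mm high; bystander; origin centre of underside
- wrench: steel wrench, 170 mm, lying; bystander
- oddcap: small red terminal cap, 32 mm across, 18 mm high; bystander; origin centre of underside
There are look-alikes about, which are no part of the job. What is shaped like the wedge but pink or purple is not meant.

How it is judged (in metres and radians):
On the way, in this order (a step that is already met when the one before it is completed fails the run):
1. the wedge lies on the tray with its thin end started in the gap, plain side along the rail (x of wedge_tip in the frame of tray above 0.012 m and y of wedge_tip in the frame of tray between 0 and 0.018 m and z of wedge_tip in the frame of tray below 0.026 m and angle between the x axis of wedge and the x axis of tray, either way round below 0.1 rad and angle between wedge's own z axis and vertical below 0.1 rad), for 0.2 s.
2. the wedge presses on the blocks with more than 6 N (contact force between wedge and blocks above 6 N), for 0.3 s.
At the end, for the whole second after the job is handed in: The wedge, let go and at rest, has its tip at least 12 mm past the blocks' front face, between rail and blocks, on the plate (within 6 mm), upright and in line with the rail within 0.1 rad, and by itself presses on the blocks with more than 6 N, holding them against the end stop (all of step 1 and contact force between wedge and blocks above 6 N and linear speed of each of wedge, blocks below 0.01 m/s); the robot touches nothing.
It fails at once if the wedge crushes a battery case (more than 22 N between them) (contact force between wedge and blocks above 22 N).
It fails at once if a bystander (spacer, screwdriver, tape, meter, cup, wrench, cap) is moved more than 30 mm (distance of any of spacer, screwdriver, tape, meter, boltcup, wrench, oddcap from where it was at the start of the episode above 0.03 m).
It also fails if it takes over 64 s, if anything falls off the work surface, if the arm or the gripper's body presses on something with over 40 N, if the wrist force passes 120 N, or if a joint passes its speed limit or range.

### The arm

A 6-joint arm with a two-finger parallel gripper is mounted at the origin on the work surface. World frame = base frame: x ahead of the robot, y to its left, z up, the work surface at z = 0. Lengths are in m, angles in degrees, forces in N, time in s.
With the tool pointing down it reaches from about 0.325 to 0.85 m from the base axis. Payload 15.5 kg.
Tool frame: the origin (TCP) lies midway between the tips of the shut fingers; the grasp point (between the pads) lies 19 mm behind it; y points along the fingers, x is the direction in which the jaws open and shut, and the axes are right-handed (so a half turn about y gives the same grasp; the last joint's range is limited). The gripper opens to 91 mm and grips with 3 to 60 N. Pads are 32 mm wide; open, the fingers measure 118 mm over their backs; the gripper's body (76 mm by 178 mm) begins 60 mm behind the grasp point.
Start: joints at [71.591, 28.281, 77.091, -0, 74.628, -5.472], TCP at [0.14, 0.609, 0.214] pointing down, gripper open.
Joint ranges: [-166.48, 166.48], [-47.26, 123.95], [12.59, 153.08], [-70.14, 250.14], [6.76, 159.57], [-176.63, 176.63]. Speed limits (degrees/s): [108.29, 108.29, 147.25, 172.46, 172.46, 172.46].

### API

Orientations are given as a 3x3 rotation matrix whose columns are the frame's x, y, z axes.
In Python, from bench import ctrl gives the robot as it stands. The module is installed in compiled form; this text tells all that it offers. Calls block until the motion is done:
- ctrl.goto(position, orientation): joint-space move of the TCP to a pose.
- ctrl.move_l(position, vel=0.15, ori=None, contact_N=None): straight line of the TCP; ori=None keeps the orientation; vel is the mean speed in m/s. With contact_N (N) it stops when the force on the tool has changed by that much, and returns True; else False.
- ctrl.movej(angles): joint-space move.
- ctrl.command_gripper(opening): opening from 0.0 (shut) to 1.0 (fully open); the grip force is fixed at half the most; returns when the fingers have stopped.
- ctrl.sleep(seconds).
- ctrl.ik(position, orientation): joint angles nearest the present ones, or None.
- ctrl.read_camera(name): name is "side" or "top" or "wrist"; returns the picture (420x560x3 uint8, blue, green, red); there is no depth.
- ctrl.camera_params(name): a dict with "fx", "fy", "cx", "cy" (pixels), "D" ([k1, k2, p1, p2, k3] as OpenCV has them; the pictures are not rectified), "pose" (4x4, takes a point from camera to world coordinates); the wrist camera has in their place "T_tool_cam" (4x4, takes a point from camera to tool coordinates, whose origin is the TCP and whose axes are the tool frame's). Camera axes: x right, y up, looking along -z (the intrinsics and any distortion apply to the point x, -y, -z); pixel columns grow to the right and rows downward; lengths in m; the calibration is good to about 2 mm. A picture is of the moment at which its call begins: read the wrist's pose just before it. camera_params takes no time and is no camera call.
A pose or a line that the arm cannot do raises ctrl.MotionError and nothing moves.
- ctrl.sign_off(): hands the job in, once; it reports no verdict.
Readings, each from a call of its own:
- ctrl.current_t(): time.
- ctrl.current_q(): joint angles.
- ctrl.current_dq(): joint speeds.
- ctrl.current_effort(): joint torques, N m.
- ctrl.current_tool_pos(): TCP position.
- ctrl.current_eef_rot(): TCP orientation.
- ctrl.current_contact_force(): force on the tool from outside, world axes, zero at the start.
- ctrl.current_wrist_torque(): the same for the moment, N m.
- ctrl.current_grip_width(): opening from 0.0 (shut) to 1.0 (fully open).
Only numpy, scipy, OpenCV 4.12 (cv2) and the standard library are available. Lean on these libraries where they do the work, as an engineer would, in place of code of your own. Each camera call takes 0.05 s, during which the arm holds its last target.

## Working session

There is one attempt and no reset: what is moved stays moved. The work goes in short steps, each a Python script; the robot and the scene stay as the last script left them, time stands still between calls to the robot, and variables do not carry over. Pictures are saved under pics/ and viewed, and the job is handed in when it is done.

```bash
mkdir -p pics
python3 - <<'E'
from bench import ctrl
import cv2,numpy as np
for n in ["side","top","wrist"]:
    cv2.imwrite(f"pics/{n}0.png",ctrl.read_camera(n))
    p=ctrl.camera_params(n); print(n,{k:np.round(v,4).tolist() for k,v in p.items()})
print(ctrl.current_t(),ctrl.current_eef_rot(),ctrl.current_tool_pos())
E
```

```text
side {'fx': 504.6561, 'fy': 504.6561, 'cx': 286.4825, 'cy': 203.7914, 'D': [-0.1791, 0.0, 0.0, 0.0, 0.0], 'pose': [[0.7321, 0.4165, -0.539, -0.4229], [-0.6811, 0.4359, -0.5883, -0.9817], [-0.01, 0.7978, 0.6028, 1.0595], [0.0, 0.0, 0.0, 1.0]]}
top {'fx': 403.4383, 'fy': 403.4383, 'cx': 285.5469, 'cy': 207.5671, 'D': [-0.0863, 0.0, 0.0, 0.0, 0.0], 'pose': [[-0.0006, 0.9887, -0.1499, 0.2964], [-0.9999, -0.0025, -0.0125, 0.001], [-0.0128, 0.1499, 0.9886, 1.0936], [0.0, 0.0, 0.0, 1.0]]}
wrist {'fx': 319.3011, 'fy': 319.3011, 'cx': 278.614, 'cy': 208.2868, 'D': [-0.0228, 0.0, 0.0, 0.0, 0.0], 'T_tool_cam': [[1.0, 0.0008, 0.0, 0.0002], [-0.0002, 0.2793, -0.9602, -0.1711], [-0.0007, 0.9602, 0.2793, 0.0791], [0.0, 0.0, 0.0, 1.0]]}
0.15 [[ 2.23905400e-01 -3.09951781e-04 -9.74610833e-01]
 [ 9.74610442e-01 -8.79188482e-04  2.23905590e-01]
 [-9.26266555e-04 -9.99999565e-01  1.05227193e-04]] [0.1398252  0.60886269 0.21347161]
```

View pics/side0.png

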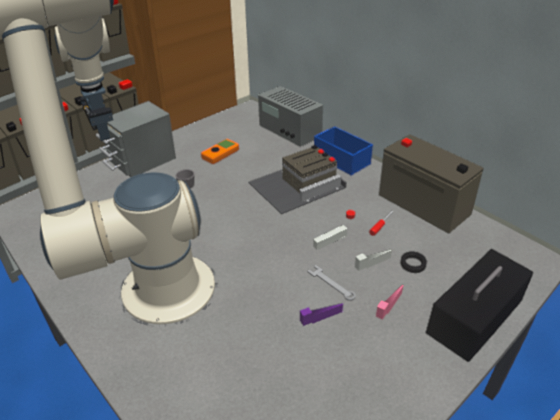

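View pics/top0.png

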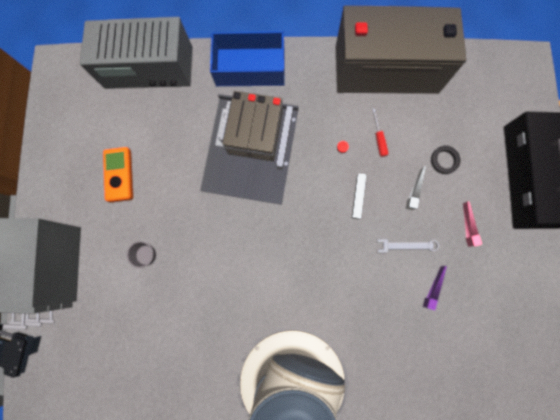

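View pics/wrist0.png

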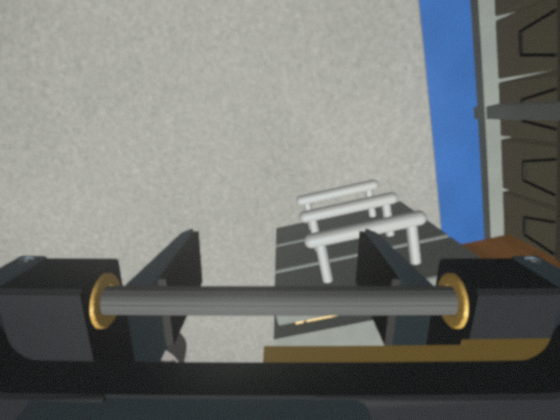

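```bash
cat > h.py <<'E'
from bench import ctrl
import cv2,numpy as np
F=np.diag([1.,-1.,-1.])
def cam(n,pos=None,R=None):
    p=ctrl.camera_params(n)
    K=np.array([[p['fx'],0,p['cx']],[0,p['fy'],p['cy']],[0,0,1]]);D=np.array(p['D'],float)
    if n=='wrist':
        T=np.eye(4);T[:3,:3]=ctrl.current_eef_rot() if R is None else R;T[:3,3]=ctrl.current_tool_pos() if pos is None else pos
        T=T@np.array(p['T_tool_cam'])
    else: T=np.array(p['pose'])
    return K,D,T
def back(c,uv,z):
    K,D,T=c
    q=cv2.undistortPoints(np.array(uv,float).reshape(-1,1,2),K,D).reshape(-1,2)
    d=(T[:3,:3]@F@np.c_[q,np.ones(len(q))].T).T
    o=T[:3,3]; z=np.broadcast_to(z,(len(q),))
    return o+d*((z-o[2])/d[:,2])[:,None]
def proj(c,P):
    K,D,T=c
    X=(np.asarray(P,float).reshape(-1,3)-T[:3,3])@T[:3,:3]@F
    return cv2.projectPoints(X,np.zeros(3),np.zeros(3),K,D)[0].reshape(-1,2)
def crop(im,x0,y0,x1,y1,s,fn):
    cv2.imwrite(fn,cv2.resize(im[y0:y1,x0:x1],None,fx=s,fy=s,interpolation=cv2.INTER_CUBIC))
def down(a): # jaws direction angle a (deg) in world xy, tool y down
    a=np.radians(a);x=np.array([np.cos(a),np.sin(a),0]);y=np.array([0,0,-1.]);return np.c_[x,y,np.cross(x,y)]
E
python3 - <<'E'
from h import *
im=cv2.imread('pics/top0.png'); crop(im,340,130,480,235,5.5,'pics/topw.png'); crop(im,190,80,310,210,4.5,'pics/topt.png')
c=cam('top')
for n,uv,z in [('head',(413,203),.042),('tip',(423,168),.032),('spacer',(359,196),.032),('railF',(283,165),.049),('railB',(291,109),.049)]:
    print(n,back(c,uv,z).round(3))
print(down(0),ctrl.ik([.5,-.2,.3],down(0)))
E
```

```text
head [[ 0.467 -0.324  0.042]]
tip [[ 0.565 -0.36   0.032]]
spacer [[ 0.488 -0.182  0.032]]
railF [[0.569 0.021 0.049]]
railB [[ 0.727 -0.001  0.049]]
[[ 1.  0. -0.]
 [ 0.  0.  1.]
 [ 0. -1.  0.]] [-2.81556040e+01  1.68743776e+01  8.18816091e+01 -2.54444375e-14
  8.12440133e+01 -2.81556040e+01]
```

View pics/topw.png

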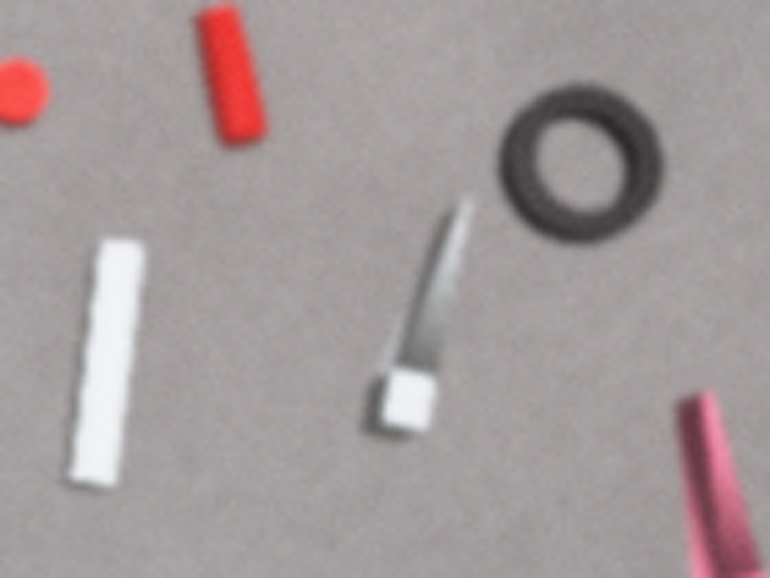

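View pics/topt.png

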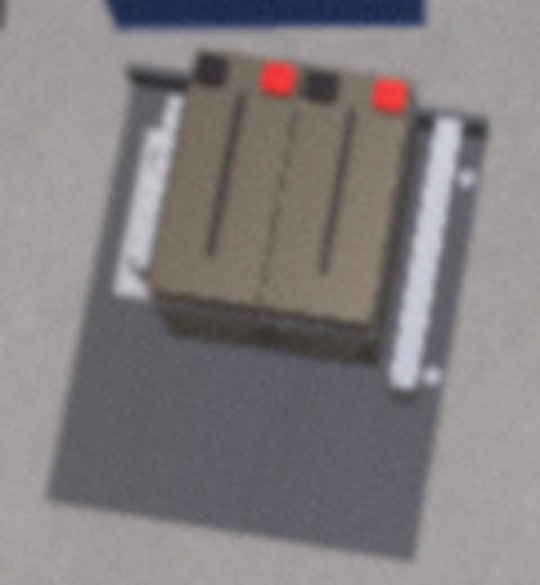

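The top view offers four wedge- or bar-like objects. The spacer at (359,196) is white, parallel and has no head. The pink wedge at (472,224) and the purple one at (437,287) are excluded by colour. The bare-metal taper with the raised white head at about (413,203) and its tip at (424,168) fits the description, and the crop confirms it. The tray shows its rail on the right (crop 405–460, 120–390), and the gap is left of it. Next I look closer with the wrist camera, tray first because it is on the way.

Run:
```python
from h import *
def look(pos,a,fn):
    ctrl.goto(pos,down(a)); p=ctrl.current_tool_pos();R=ctrl.current_eef_rot()
    im=ctrl.read_camera('wrist'); cv2.imwrite(f'pics/{fn}.png',im); np.savez(f'pics/{fn}.npz',p=p,R=R); print(fn,ctrl.current_t(),p)
look([.67,.015,.25],82,'wt')
look([.575,-.355,.17],76,'ww')
```

```text
wt 3.0083 [0.66993486 0.01586646 0.24999318]
ww 4.5083 [ 0.5757572  -0.35402205  0.17037897]
```

View pics/wt.png

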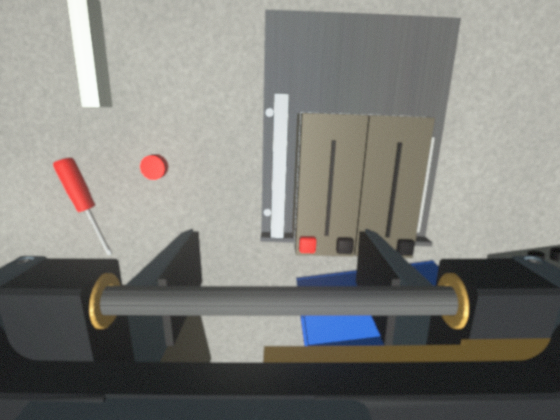

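View pics/ww.png

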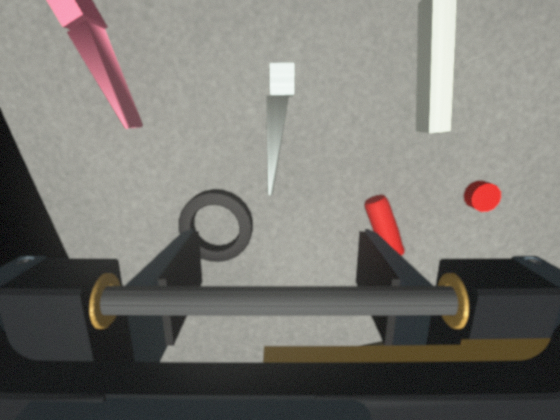

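Run:
```python
from h import *
crop(cv2.imread('pics/wt.png'),250,80,340,250,3.5,'pics/wtc.png')
crop(cv2.imread('pics/wt.png'),255,80,315,140,10,'pics/wtd.png')
crop(cv2.imread('pics/ww.png'),230,50,330,205,3.8,'pics/wwc.png')
crop(cv2.imread('pics/wt.png'),250,0,470,130,3.5,'pics/wte.png')
```

```text
(no output)
```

View pics/wtc.png

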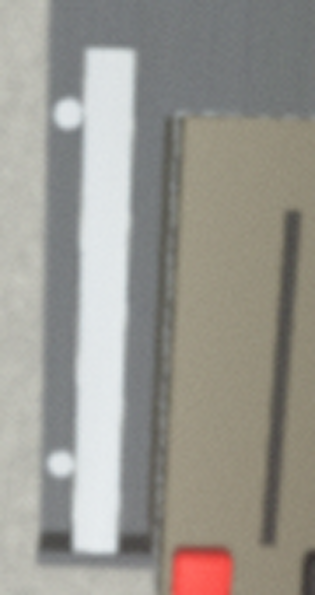

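View pics/wtd.png

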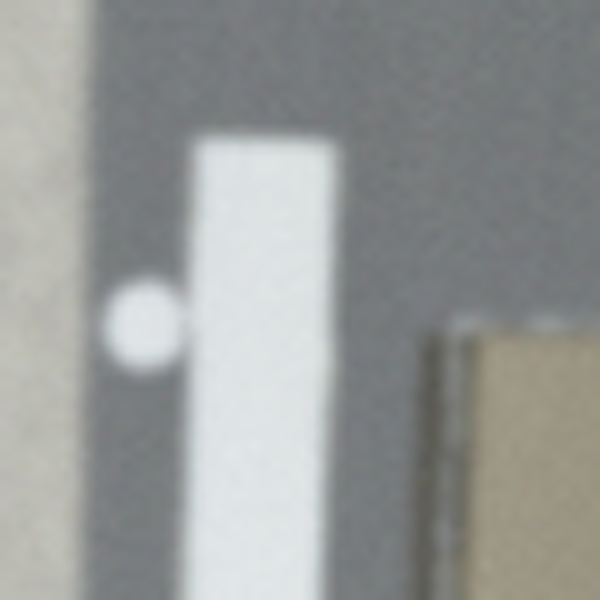

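View pics/wwc.png

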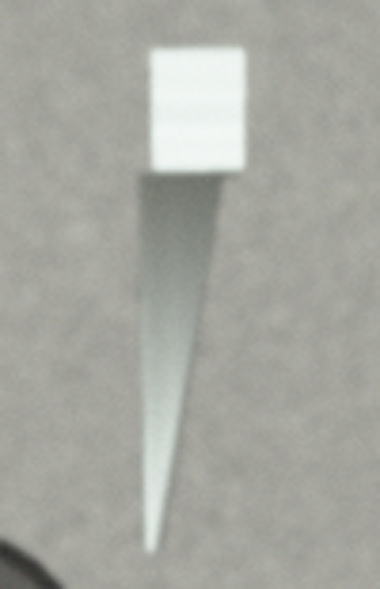

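View pics/wte.png

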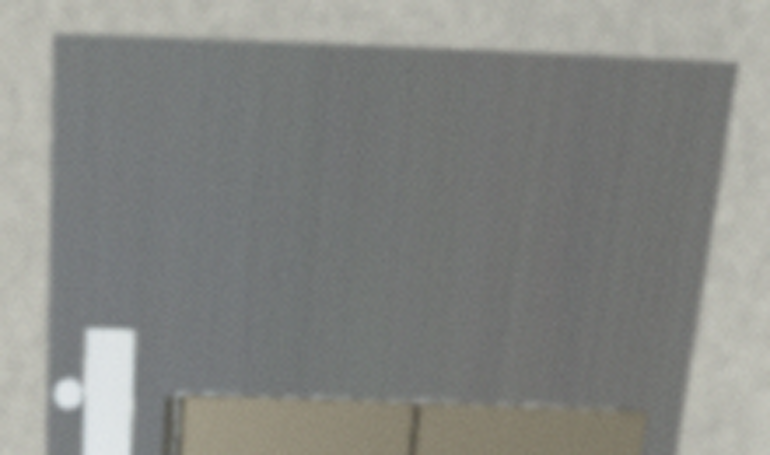

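The wrist view of the tray shows the rail top at columns 273–288, rows 93–237, and the blocks' near corner at about (297,113). The wrist view of the wedge shows the head at about (282,79), the tip at (269,195), and the straight plain side to the left, i.e. −y. I fit both poses from these points.

```bash
cat > fit.py <<'E'
from h import *
from scipy.optimize import least_squares
def load(fn):
    d=np.load(f'pics/{fn}.npz'); return cam('wrist',d['p'],d['R'])
def tf(v,P):
    a=v[2];c,s=np.cos(a),np.sin(a);P=np.asarray(P,float)
    return np.c_[v[0]+c*P[:,0]-s*P[:,1],v[1]+s*P[:,0]+c*P[:,1],P[:,2]]
def fit(c,P,uv,v0):
    P=np.array(P,float)/1e3;uv=np.array(uv,float)
    r=least_squares(lambda v:(proj(c,tf(v,P))-uv).ravel(),v0,x_scale=[.01,.01,.05],loss='soft_l1')
    return r.x,(proj(c,tf(r.x,P))-uv)
def sc(pts,x0,y0,s): return [(x0+(a+.5)/s-.5,y0+(b+.5)/s-.5) for a,b in pts]
E
python3 - <<'E'
from fit import *
c=load('wt')
uv=sc([(193,138),(338,138)],255,80,10)+sc([(118,551),(73,551)],250,80,3.5)+sc([(54,34),(737,63)],250,0,3.5)
P=[(-20,-16,49),(-20,0,49),(150,0,49),(150,-16,49),(-115,-30,4),(-115,200,4)]
vt,r=fit(c,P,uv,[.59,.026,-.14]);print('tray',vt.round(4),np.degrees(vt[2]));print(r.round(1).tolist())
# rail only
vr,r=fit(c,P[:4],uv[:4],vt);print('rail only',vr.round(4),np.degrees(vr[2]),r.round(1).tolist())
w=back(c,sc([(422,335),(440,335),(478,328)],255,80,10),[.0055,.024,.0995])
a=vt[2];Ri=np.array([[np.cos(a),np.sin(a)],[-np.sin(a),np.cos(a)]]);print('block corner in tray',((w[:,:2]-vt[:2])@Ri.T*1e3).round(1).tolist())
c=load('ww')
uv=sc([(150,47),(245,47),(246,171),(151,173),(150,550)],230,50,3.8)
P=[(-60,-10.5,42),(-60,10.5,42),(-34,10.5,42),(-34,-10.5,42),(60,-12,32)]
vw,r=fit(c,P,uv,[.515,-.34,-.25]);print('wedge',vw.round(4),np.degrees(vw[2]),r.round(1).tolist())
np.savez('poses.npz',vt=vt,vw=vw)
print('headc',tf(vw,[(-.047,0,.021)]))
E
```

```text
tray [ 0.5897  0.0378 -0.1704] -9.763787710096477
[[0.2, -0.3], [0.2, 0.2], [-0.2, 0.6], [-0.2, 0.3], [-0.3, -0.2], [0.3, -0.2]]
rail only [ 0.5894  0.0377 -0.1678] -9.614382907344913 [[-0.0, -0.5], [0.0, -0.0], [-0.0, 0.5], [0.0, 0.2]]
block corner in tray [[0.0, 12.4], [0.1, 13.5], [0.1, 12.6]]
wedge [ 0.515  -0.3359 -0.2446] -14.012380105088006 [[0.5, 0.5], [-0.3, 0.6], [-0.9, -0.4], [0.4, -1.0], [0.1, 0.1]]
headc [[ 0.46942193 -0.32456282  0.021     ]]
```

Run:
```python
from fit import *
d=np.load('poses.npz');vt,vw=d['vt'],d['vw']
h=tf(vw,[(-.047,0,0)])[0]; R=down(np.degrees(vw[2])+90)
ctrl.goto([h[0],h[1],.12],R); ctrl.move_l([h[0],h[1],.007],vel=.12)
ctrl.command_gripper(0.0); print('grip',ctrl.current_grip_width()*91)
ctrl.move_l([h[0],h[1],.15],vel=.2)
t=tf(vt,[(-.035-.107,.0145+.003,0)])[0]; R=down(np.degrees(vt[2])+90)
ctrl.goto([t[0],t[1],.15],R); ctrl.move_l([t[0],t[1],.03],vel=.15)
print(ctrl.current_tool_pos()-t,ctrl.current_t(),ctrl.current_contact_force(),ctrl.current_q().__repr__())
cv2.imwrite('pics/s1.png',ctrl.read_camera('side'));cv2.imwrite('pics/t1.png',ctrl.read_camera('top'));w=ctrl.read_camera('wrist');cv2.imwrite('pics/w1.png',w)
crop(cv2.imread('pics/s1.png'),230,130,380,230,5,'pics/s1c.png')
```

```text
grip 24.244308074348712
[ 0.00038454 -0.00016845  0.03046338] 10.5 [ 1.05541936 -0.46262027 -1.44534819] array([ 2.44396446e+00,  3.22857132e+01,  1.10738099e+02, -2.10760438e-03,
        3.69393447e+01, -7.77720754e+01])
```

View pics/s1c.png

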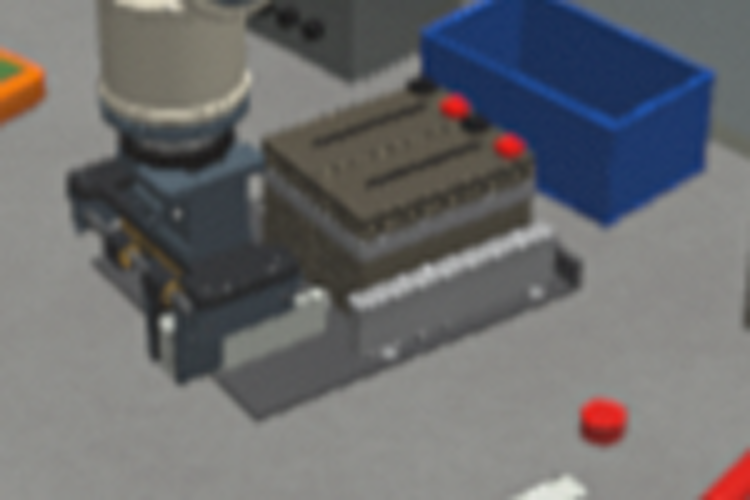

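View pics/w1.png

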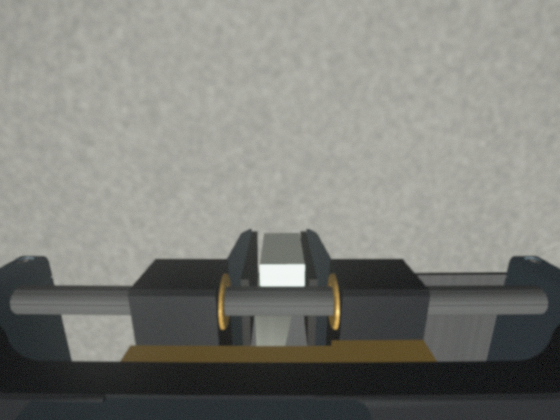

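View pics/t1.png

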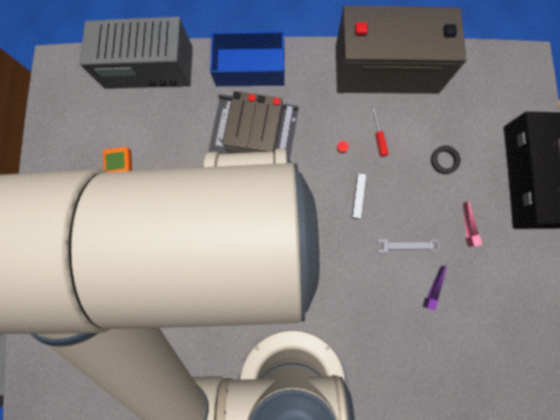

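The wedge is held at the head, blade parallel to the rail and in front of the gap (side crop: tip at about (325,295), rail front at about (355,310)). I lower it, slide it into the mouth, then ease it against the rail.

```bash
cat > st.py <<'E'
from fit import *
d=np.load('poses.npz');vt=d['vt']
def tr(): # TCP in tray mm + force in tray axes
    p=ctrl.current_tool_pos();f=np.array(ctrl.current_contact_force());a=vt[2]
    Ri=np.array([[np.cos(a),np.sin(a)],[-np.sin(a),np.cos(a)]])
    return np.r_[Ri@(p[:2]-vt[:2])*1e3,p[2]*1e3].round(1),np.r_[Ri@f[:2],f[2]].round(1),round(ctrl.current_t(),2)
def mv(x,y,z,**k):
    return ctrl.move_l(tf(vt,[(x/1e3,y/1e3,z/1e3)])[0],**k)
E
python3 - <<'E'
from st import *
print(tr())
print(mv(-142,17.5,7,vel=.015,contact_N=4),tr())
z=tr()[0][2]
print(mv(-87,17.5,z+.5,vel=.03,contact_N=4),tr())
cv2.imwrite('pics/s2.png',ctrl.read_camera('side'));crop(cv2.imread('pics/s2.png'),230,130,380,230,5,'pics/s2c.png')
E
```

```text
(array([-141.5,   17.6,   30.7]), array([-0.1, -0.8, -1.1]), 10.65)
True (array([-142.1,   17.4,   10.6]), array([-0.4, -0.6,  5.3]), 11.81)
True (array([-142. ,   17.4,   10.7]), array([-0.4,  0.6,  7.2]), 12.12)
```

View pics/s2c.png

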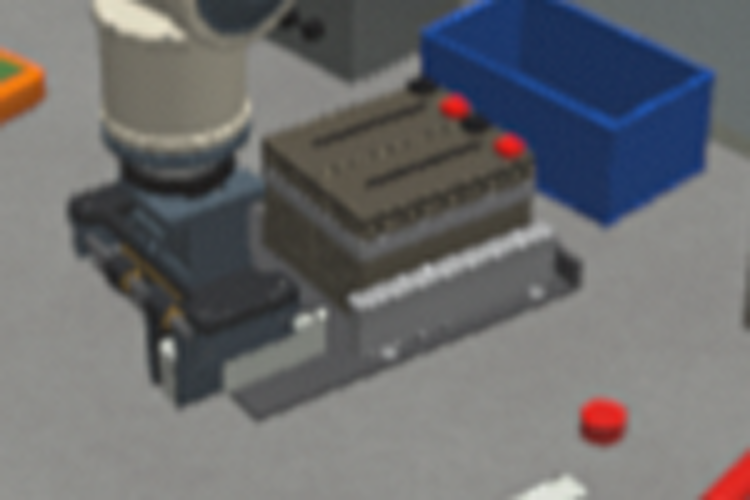

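Run:
```python
from st import *
mv(-142,17.5,11.9,vel=.02);print(tr())
print(mv(-88,17.5,11.9,vel=.03,contact_N=4),tr())
cv2.imwrite('pics/s3.png',ctrl.read_camera('side'));crop(cv2.imread('pics/s3.png'),230,130,380,230,5,'pics/s3c.png')
```

```text
(array([-142. ,   17.5,   11.9]), array([ 0. ,  0.7, -1.5]), 12.42)
True (array([-94.1,  17.1,  11.5]), array([-0.2, -1.9, -1.2]), 13.85)
```

View pics/s3c.png

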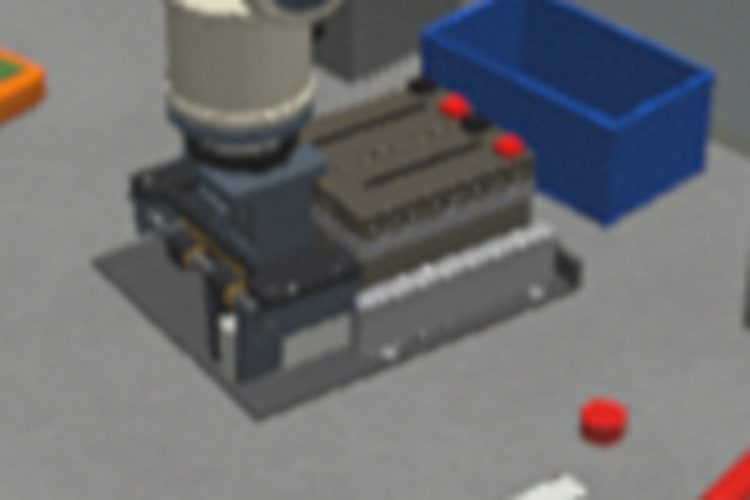

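Run:
```python
from st import *
print(tr());x,y,z=tr()[0]
print(mv(x,y-6,11.7,vel=.008,contact_N=4),tr())
ctrl.sleep(.2);print(tr())
x,y,z=tr()[0]
print(mv(-87,y+.3,11.5,vel=.02,contact_N=6),tr())
```

```text
(array([-94.5,  17.1,  11.4]), array([ 0.6, -1.1, -2. ]), 13.9)
False (array([-94.5,  11.1,  11.7]), array([-1.1,  0.5, -1.5]), 14.81)
(array([-94.5,  11.1,  11.7]), array([-0.3,  0.7, -2.1]), 15.01)
False (array([-86.9,  11.4,  11.5]), array([ 0.4,  0.9, -1.8]), 15.53)
```

Run:
```python
from st import *
cv2.imwrite('pics/s4.png',ctrl.read_camera('side'));crop(cv2.imread('pics/s4.png'),260,150,350,220,8,'pics/s4c.png')
cv2.imwrite('pics/w4.png',ctrl.read_camera('wrist'));crop(cv2.imread('pics/w4.png'),180,220,380,370,4,'pics/w4c.png')
```

```text
(no output)
```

View pics/s4c.png

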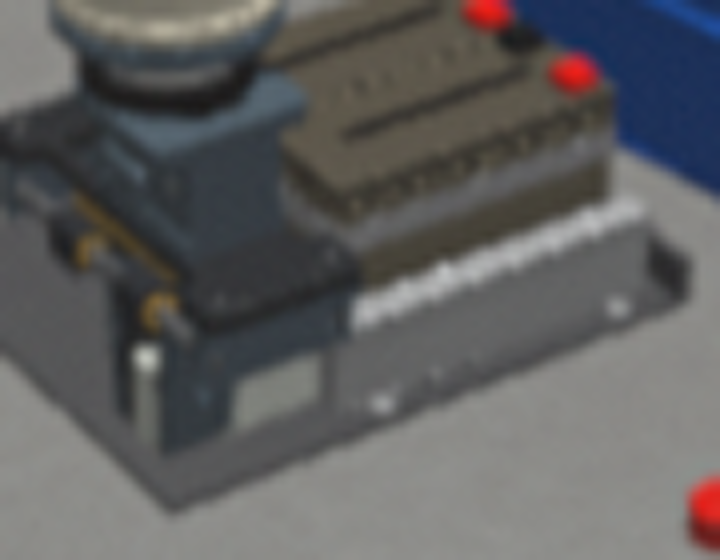

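View pics/w4c.png

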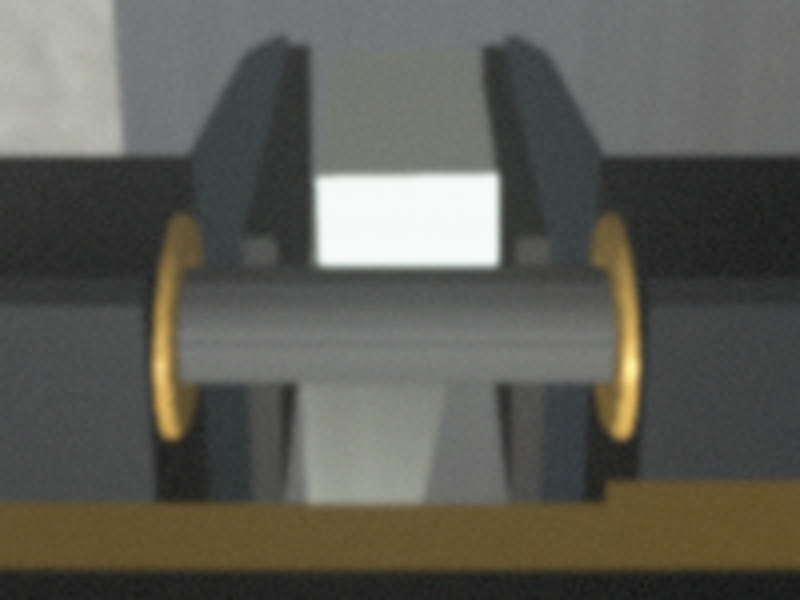

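Run:
```python
from st import *
print(ctrl.current_grip_width()*91,tr(),ctrl.current_wrist_torque())
c=cam('wrist');p=ctrl.current_tool_pos()
im=cv2.imread('pics/w4.png')
im=cv2.resize(im[220:370,180:380],None,fx=4,fy=4,interpolation=cv2.INTER_CUBIC)
zb=p[2]-.007
for ang,col in [(0,(0,0,255)),(-3,(0,255,0)),(3,(255,0,0))]:
    a=vt[2]+np.radians(ang); R2=np.array([[np.cos(a),-np.sin(a)],[np.sin(a),np.cos(a)]])
    o=p[:2]+R2@[.047,0]
    def pr(P): return ((proj(c,tf([*o,a],P)+[0,0,zb])-[180,220]+.5)*4-.5)
    H=pr(np.array([(-60,-10.5,42),(-60,10.5,42),(-34,10.5,42),(-34,-10.5,42)])/1e3)
    B=pr(np.array([(-34,-14.5,32),(60,-14.5,32),(60,-9.5,32),(-34,6.5,32)])/1e3)
    L=pr(np.array([(-60,-10.5,42),(-60,-10.5,0),(-60,10.5,0),(-60,10.5,42)])/1e3)
    for q in (H,B,L): cv2.polylines(im,[q.round().astype(int)],True,col,1)
cv2.imwrite('pics/w4o.png',im)
```

```text
23.6678887540624 (array([-87.1,  11.4,  11.5]), array([ 0. ,  0.6, -1.2]), 15.63) [ 0.04221645 -0.02090799  0.04695682]
```

View pics/w4o.png

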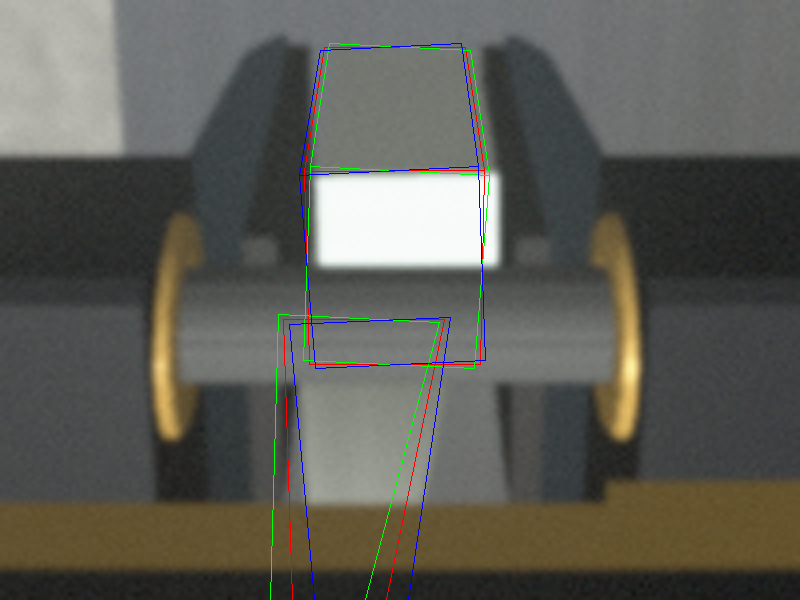

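The wedge looks yawed about 2–3° tip-outward in the jaws, because the tip pivoted on the rail without triggering the contact stop. I bring the head back to the flush line with a small counter-yaw, drive in to just before the blocks bind, then let go and look.

Run:
```python
from st import *
print(mv(-87,14.2,11.5,vel=.02,ori=down(np.degrees(vt[2])+90-2.5)),tr())
print(mv(-70,14.2,11.5,vel=.02,contact_N=6),tr())
cv2.imwrite('pics/w5.png',ctrl.read_camera('wrist'));crop(cv2.imread('pics/w5.png'),180,220,380,370,4,'pics/w5c.png')
```

```text
False (array([-87.1,  14.2,  11.5]), array([-0. , -0. , -1.3]), 15.93)
False (array([-70.1,  14.2,  11.5]), array([ 0.5,  0.9, -2. ]), 16.93)
```

View pics/w5c.png

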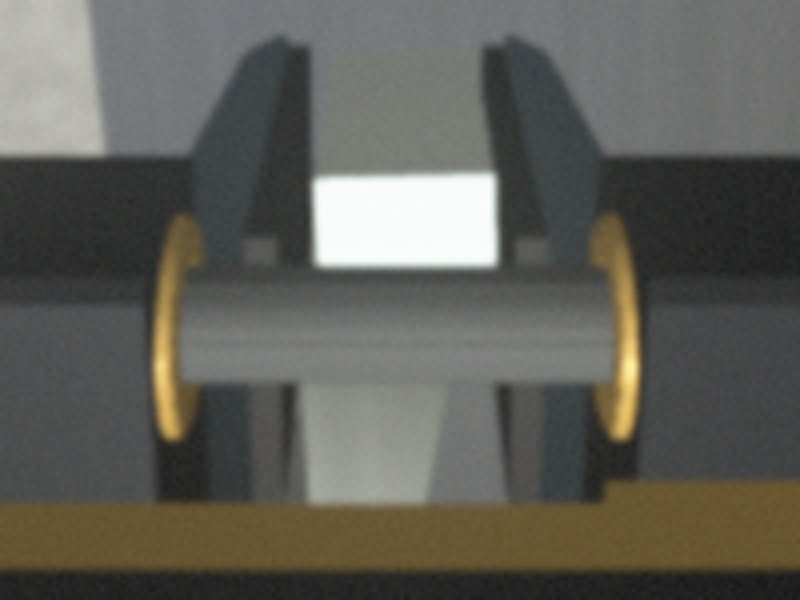

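Run:
```python
from st import *
print(mv(-70,14.2,10.4,vel=.01,contact_N=3),tr())
ctrl.command_gripper(0.5);print(tr())
mv(-70,14.2,100,vel=.15);mv(20,14.2,190,vel=.25,ori=down(np.degrees(vt[2])+90))
p=ctrl.current_tool_pos();R=ctrl.current_eef_rot();im=ctrl.read_camera('wrist');cv2.imwrite('pics/w6.png',im);np.savez('pics/w6.npz',p=p,R=R)
print(tr());crop(im,220,30,340,240,3,'pics/w6c.png')
```

```text
True (array([-69.8,  14.2,  10.8]), array([-1.7, -0.3,  9.2]), 17.18)
(array([-70.1,  14.2,  10.3]), array([-1.2, -0.8, -0.6]), 17.71)
(array([ 18. ,  14.1, 188. ]), array([-0.3,  0.4, -0.2]), 19.17)
```

View pics/w6.png

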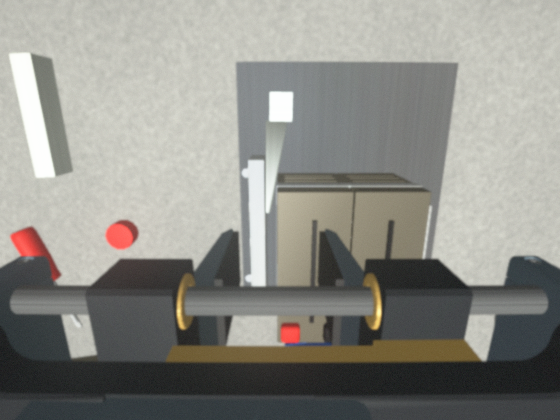

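View pics/w6c.png

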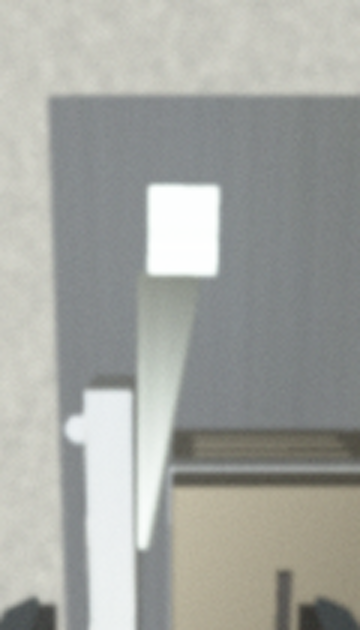

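The wedge lies in the gap with its tip at about (268,213), well past the blocks' front edge. Its plain side is nearly along the rail, and the head is at (281,107). I fit its pose in the tray frame from this picture.

Run:
```python
from st import *
c=load('w6')
uv=sc([(148,184),(220,185),(218,276),(147,275),(143,548)],220,30,3)
P=[(-60,-10.5,46),(-60,10.5,46),(-34,10.5,46),(-34,-10.5,46),(60,-12,36)]
vw,r=fit(c,P,uv,tf(vt,[(-.023,.0145,0)])[0][:2].tolist()+[vt[2]])
a=vt[2];Ri=np.array([[np.cos(a),np.sin(a)],[-np.sin(a),np.cos(a)]])
print('wedge in tray',Ri@(vw[:2]-vt[:2])*1e3,np.degrees(vw[2]-a),r.round(1).tolist())
uv=sc([(85,390),(131,390)],220,30,3)
w=back(c,uv,.049);print('rail',((w[:,:2]-vt[:2])@Ri.T*1e3).round(1))
for x in (-100,-83,-60): print(ctrl.ik(tf(vt,[(x/1e3,.0145,.018)])[0],down(np.degrees(a)+90)) is not None)
```

```text
wedge in tray [-22.27136352  15.40135663] -1.081742718712893 [[0.7, 0.6], [-0.7, 0.7], [-0.8, -0.7], [0.7, -0.8], [0.0, 0.0]]
rail [[-19.9 -15.5]
 [-19.8  -0.6]]
True
True
True
```

Run:
```python
from st import *
mv(-130,14,120,vel=.25);ctrl.command_gripper(0.0)
mv(-130,14,12,vel=.15);ctrl.sleep(.2);print(tr())
print(mv(-85,14,12,vel=.03,contact_N=2.5),tr())
ctrl.sleep(.15);x=tr()[0][0];print(tr())
print(mv(x+35,14,12,vel=.008,contact_N=9),tr());
cv2.imwrite('pics/s7.png',ctrl.read_camera('side'));crop(cv2.imread('pics/s7.png'),260,150,350,220,8,'pics/s7c.png')
print(tr())
```

```text
(array([-129.6,   14.1,   12.7]), array([ 0.6, -0.2, -0.8]), 21.84)
True (array([-95.2,  13.9,  11.7]), array([ 0. , -0. , -0.3]), 22.92)
(array([-95.9,  13.9,  11.6]), array([0.6, 0.2, 0.1]), 23.07)
True (array([-76.4,  13.8,  11.6]), array([-0. , -0.3, -0.2]), 25.53)
(array([-76.5,  13.8,  11.5]), array([-0.5,  0.8, -0.3]), 25.58)
```

View pics/s7c.png

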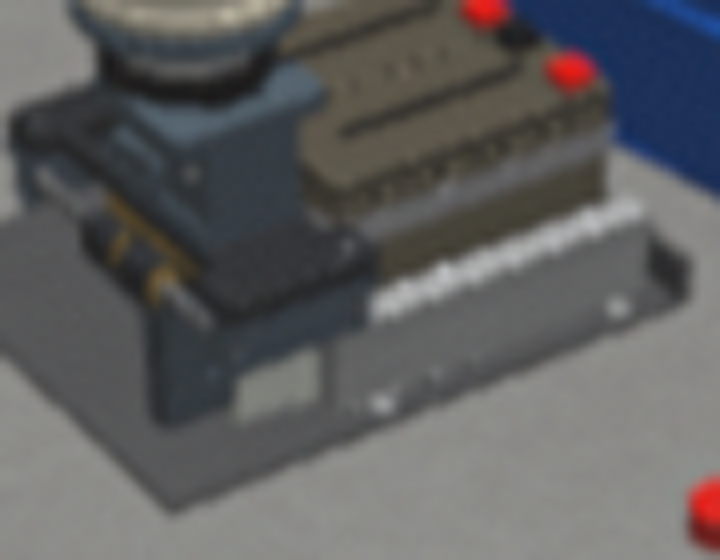

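Run:
```python
from st import *
x=tr()[0][0]
print(mv(x+15,13.8,11.8,vel=.005,contact_N=13),tr());ctrl.sleep(.1);print(tr())
x=tr()[0][0]
print(mv(x+15,13.8,11.8,vel=.005,contact_N=15.5),tr());ctrl.sleep(.1);print(tr())
```

```text
True (array([-76.5,  13.4,  10.9]), array([-0.5, -0.5, -0.2]), 26.73)
(array([-76.6,  13.4,  10.8]), array([-0.3, -0.3, -0.4]), 26.83)
True (array([-76.6,  13.3,  10.5]), array([-1.1, -0.6,  1. ]), 27.9)
(array([-76.7,  13.3,  10.4]), array([-0.1,  0.4,  0.7]), 28.0)
```

Run:
```python
from st import *
x=tr()[0][0]
print(mv(x+15,14,12,vel=.005,contact_N=18),tr());ctrl.sleep(.1);print(tr())
x=tr()[0][0]
mv(x-40,14,12,vel=.1);mv(x-40,14,110,vel=.2);ctrl.command_gripper(.5);mv(20,14.2,190,vel=.25)
p=ctrl.current_tool_pos();R=ctrl.current_eef_rot();im=ctrl.read_camera('wrist');cv2.imwrite('pics/w8.png',im);np.savez('pics/w8.npz',p=p,R=R)
print(tr());crop(im,220,30,340,240,3,'pics/w8c.png')
```

```text
True (array([-76.6,  13.2,  10.2]), array([-0.2,  0.2,  0.4]), 29.2)
(array([-76.6,  13.2,  10.1]), array([ 0.6, -0.2,  0.5]), 29.3)
(array([ 18.3,  14.2, 189. ]), array([-0.2,  0.1, -0.2]), 32.15)
```

View pics/w8c.png

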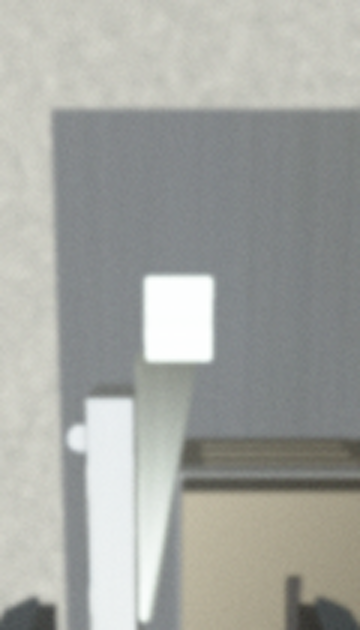

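Run:
```python
from st import *
c=load('w8')
uv=sc([(144,275),(213,275),(213,362),(144,362),(145,620)],220,30,3)
P=[(-60,-10.5,46),(-60,10.5,46),(-34,10.5,46),(-34,-10.5,46),(60,-12,36)]
vw,r=fit(c,P,uv,tf(vt,[(-.003,.0145,0)])[0][:2].tolist()+[vt[2]])
a=vt[2];Ri=np.array([[np.cos(a),np.sin(a)],[-np.sin(a),np.cos(a)]])
print('wedge in tray',Ri@(vw[:2]-vt[:2])*1e3,np.degrees(vw[2]-a),r.round(1).tolist())
for f,pts in [('w6',[(172,488)]),('w8',[(180,492)])]:
    w=back(load(f),sc(pts,220,30,3),.0995);print(f,'block top corner',((w[:,:2]-vt[:2])@Ri.T*1e3).round(1))
crop(cv2.imread('pics/w8.png'),255,120,335,240,6,'pics/w8d.png')
```

```text
wedge in tray [ 1.89817503 14.36697601] -0.07878650901786115 [[0.6, 0.6], [-0.5, 0.6], [-0.8, -0.9], [0.7, -0.9], [-0.0, 0.4]]
w6 block top corner [[ 0.9 12.9]]
w8 block top corner [[ 0.5 14.9]]
```

View pics/w8d.png

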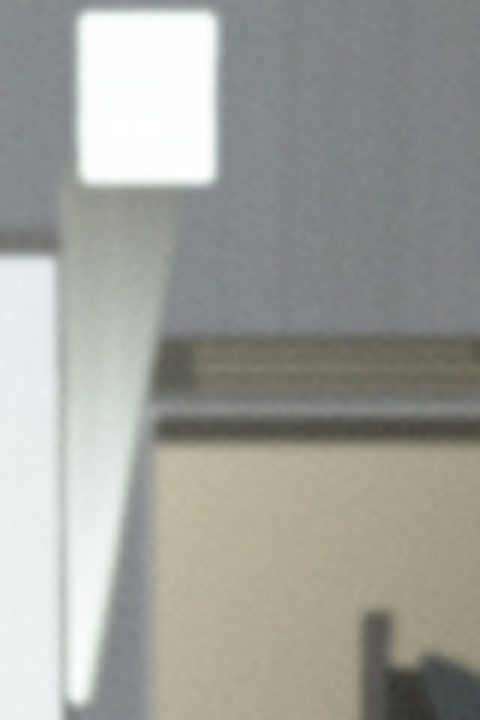

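The wedge is now flush: 0.1 mm and 0.1° off, with the tip 62 mm past the front face. The blocks have moved about 2 mm. My readings came only after each stop, so I do one more press in small steps, reading the force under load, to confirm tightness.

Run:
```python
from st import *
mv(-115,14,110,vel=.25);ctrl.command_gripper(0.0)
mv(-115,14,14,vel=.15);ctrl.sleep(.2);print(tr())
print(mv(-72,14,14,vel=.02,contact_N=3),tr())
x=tr()[0][0];t0=ctrl.current_t()
for i in range(25):
    x+=.4
    mv(x,14,14,vel=.01,contact_N=5)
    F=np.mean([tr()[1] for _ in range(6)],0);print(round(x,1),tr()[0],F.round(1),tr()[2])
    if F[0]<-16.5 or ctrl.current_t()-t0>12: break
```

```text
(array([-114.5,   14.1,   14.8]), array([-0.5, -0.4, -0.1]), 34.72)
True (array([-76.5,  13.9,  13.7]), array([-0. , -0. ,  0.5]), 36.44)
-76.1 [-76.4  14.   13.9] [-2.1 -0.1  0.4] 36.69
-75.7 [-76.3  14.   13.9] [-4.9  0.1  2.1] 36.94
-75.3 [-76.3  14.   13.9] [-7.8  0.2  3.6] 37.19
-74.9 [-76.3  13.9  13.9] [-9.3  0.5  5.1] 37.44
-74.5 [-76.3  13.9  13.8] [-11.    0.8   8.3] 37.69
-74.1 [-76.3  13.9  13.8] [-12.8   1.2   8. ] 37.94
-73.7 [-76.3  13.9  13.8] [-14.7   1.5   9.9] 38.19
-73.3 [-76.3  13.9  13.8] [-15.6   2.4  11. ] 38.44
-72.9 [-76.2  13.9  13.7] [-18.7   3.   10.9] 38.69
```

Run:
```python
from st import *
mv(-110,14,14,vel=.08);mv(-110,14,110,vel=.2);mv(20,14.2,190,vel=.25)
ctrl.sleep(.2)
p=ctrl.current_tool_pos();R=ctrl.current_eef_rot();im=ctrl.read_camera('wrist');cv2.imwrite('pics/w9.png',im);np.savez('pics/w9.npz',p=p,R=R)
print(tr());crop(im,220,30,340,240,3,'pics/w9c.png')
```

```text
(array([ 19. ,  14.2, 189.5]), array([ 1.2,  0.2, -0.5]), 40.95)
```

View pics/w9c.png

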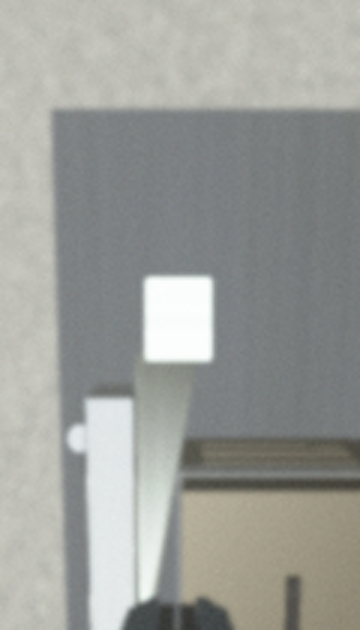

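The picture shows the wedge unchanged: head at crop (178,318), plain side along the rail, blocks' edge at crop column 181. It didn't spring back, and the gripper is clear.

```bash
python3 -c "
from bench import ctrl
ctrl.sign_off();print(ctrl.current_t())"
```

```text
the job is handed in; nothing more can be done
the job is handed in; nothing more can be done
```

The wedge is driven in and stays tight, and I handed the job in at about 41 s. I gripped the silver wedge by its head, laid it on the tray, started it tip first along the rail, let go, and pressed the head from behind with the shut fingers.

**Last checks**
- **Position:** the pose fit before the final press puts the tip about 62 mm past the blocks' front face. The plain side is flush to the rail, about 0.1 mm and 0.1° off. In the picture after letting go, the wedge had not moved.
- **Blocks:** they slid about 2 mm towards the stop, and the gap is now about 15 mm.
- **Tightness:** the final stepped press reached 18.7 N along the rail, and the wedge moved only about 0.1–0.2 mm. I could not measure the force on the case itself, so "over 6 N" and "under 22 N" are inferred from the push.

**What disagreed**
- My first attempt to ease the wedge against the rail missed the contact, and it turned about 3° in the jaws. I corrected that before driving.
- The earlier stops at 13, 15.5 and 18 N may have included vertical friction: the final press showed up to 11 N of it. That is why I repeated the press while reading the force under load.

I did not aim at or see any contact with the other objects, but I took no final picture of all of them.

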